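# Make up a soldering kit and a stone-setting kit at the jeweller's bench

### The arm

A 6-joint arm with a two-finger parallel gripper is mounted at the origin on the work surface. World frame = base frame: x ahead of the robot, y to its left, z up, the work surface at z = 0. Lengths are in m, angles in rad, forces in N, time in s.
With the tool pointing down it reaches from about 0.3 to 0.875 m from the base axis. Payload 6.4 kg.
Tool frame: the origin (TCP) lies between the finger pads; the fingertips stand 19 mm ahead of it and the grasp point (between the pads) is the TCP (ctrl.tips_ahead is the z of the fingertips in the tool frame, in m); z points along the fingers, y is the line along which they close (so a half turn about z gives the same grasp; the last joint's range is limited). The gripper opens to 85 mm and grips with 20 to 120 N. Pads are 22 mm wide; open, the fingers measure 114 mm over their backs; the gripper's body (76 mm by 85 mm) begins 54 mm behind the grasp point. The pads swing forward as they close: fully open they stand 13 mm farther back than shut.
Start: joints at [0.906, 0.181, 1.607, -0, 1.354, -0.206], TCP at [0.255, 0.516, 0.25] pointing down, gripper open.
Joint ranges: [-2.99, 2.99], [-0.89, 2.07], [0.3, 2.58], [-1.14, 4.28], [0, 2.63], [-3.12, 3.12]. Speed limits (rad/s): [2.57, 2.57, 3.01, 3.14, 3.14, 3.14].

### API

Orientations are given as a unit quaternion [w, x, y, z].
In Python, from bench import readout, vision, ctrl gives the robot as it stands.
- The arm moves only by the tool play_rows, never from a script. Its arguments are lists of equal length, an entry for each row: "xyz": the shift along the tool's x, y, z in mm, a list of three; "rot": the turn, a rotation vector about the tool's x, y, z in rad, a list of three; "grip": the opening, from 0 (shut) to 1 (fully open). In form: {"xyz": [[x, y, z], ...], "rot": [[rx, ry, rz], ...], "grip": [grip, ...]}. A call has exactly 10 rows; each row is the pose to reach, as a shift and turn from the pose commanded when the call began, along the tool's axes at that moment; what a row does not reach only later rows make up. A row lasts 1/8 s, in which the tool goes at most 62.5 mm and 10.7 degrees, less where a joint would pass 70% of its speed; a pose out of reach is approached as far as the arm can. A call with a gripper value outside its range is refused whole. The fingers move at their own pace and stop on an object; the grip force is fixed at half the most. Time passes only in rows, so rows that repeat a pose let the fingers close, or fill a call up. It gives the time, the measured TCP pose, the force, the opening and the grip force at its end, in the units of the state.
- readout.get_obs(): the state, without advancing time (a new reading comes with each control period).
- vision.camera(name): name is "scene" or "top"; returns a dict with "color" (420x560x3 uint8, red, green, blue), "depth" (420x560 float32, m along the optical axis (not along the pixel's ray), 0 where there is no reading), "camera_matrix" (3x3 intrinsics, pixels), "k1" (the pictures are not rectified: a ray, as slopes to the right and down, at radius r is drawn at 1 + k1 r^2 times it, then the intrinsics apply), "extrinsics" (4x4, takes a point from camera to world coordinates). Camera axes: x right, y down, z forward; pixel columns grow to the right and rows downward; lengths in m; the calibration is good to about 2 mm. A picture is of the moment at which its call begins.
- ctrl.hand_in(): hands the job in; it is judged then, once.
The state is a dict: "time_s": time; "q": joint angles; "dq": joint speeds; "joint_efforts": joint torques, N m; "eef_pos": TCP position; "eef_rot": TCP orientation; "wrist_force": force on the tool from outside, world axes, zero at the start; "torque": the same for the moment, N m; "opening": opening from 0.0 (shut) to 1.0 (fully open); "grasp_force": force on a finger pad.
Only numpy, scipy, OpenCV 4.12 (cv2) and the standard library are available. Lean on these libraries where they do the work, as an engineer would, in place of code of your own. Each camera call takes 0.05 s, during which the arm holds its last target. There are 200 camera calls.

### The job

Make up two kits from the stock on the bench. Put the white soldering block and the large pot into the tray with two bays, the block in the long bay and the pot in the square one; put the wooden ring clamp into the long bay of the tray with three bays, and the loupe and the small pot one each into its two square bays, either way round. Set everything down gently, right way up as it stands now and flat on its bay's floor, and leave the brass doming block and the steel bench block where they are.

Things in the scene. Friction and masses are not known exactly. Their poses are not given: they have to be found in the camera images.
- tray_two: fixed wooden tray, grey floor, two bays, 106 (x) by 156 mm (y) outside; floor 5 mm thick, walls 6 mm, tops 14 mm above the bench. Origin: centre of underside. Long bay (block, its long side along tray x): 94 (x) by 64 mm (y), centre (0, -40). Square bay (large pot): 74 by 74 mm, centre (-10, +35), with a 20 mm solid ledge on its +x side. Left or right of the stock, yaw within 0.4 rad.
- tray_three: fixed wooden tray, grey floor, three bays, 132 (x) by 156 mm (y) outside; floor 5 mm thick, walls 6 mm, tops 14 mm above the bench. Origin: centre of underside. Long bay (ring clamp, lying along tray y) on the +x side: 52 (x) by 144 mm (y), centre (+34, 0). Two square bays on the -x side: 62 (x) by 69 mm (y), centres (-29, +37.5) and (-29, -37.5). Across from the other tray, yaw within 0.4 rad.
- solder_block: white ceramic soldering block with a grid of small holes on top, 70 mm (x) by 45 mm (y) by 25 mm high, about 80 g, loose, lying flat. Origin at the centre of its underside, z up.
- pot_large: the larger of two round flux pots, white with an aluminium lid (shut for good, one piece), diameter 52 mm, 30 mm high, straight sides, about 70 g, loose, upright. Origin at the centre of its underside, z up.
- pot_small: the smaller of the two round flux pots, same make, diameter 36 mm, 30 mm high, straight sides, about 35 g, loose, upright. Origin at the centre of its underside, z up.
- loupe: black eye loupe standing on its eye cup with the glass lens on top: foot diameter 36 mm up to 5 mm, tapering to a straight barrel of diameter 28 mm from 12 mm to the top at 34 mm; about 30 g, loose. Origin at the centre of its underside, z up.
- ring_clamp: pale wooden ring clamp with dark jaws at both ends and a brass band round its middle, lying flat: 120 mm long (x), 24 mm high; 24 mm wide (y) over the middle 34 mm, 29 mm wide towards the ends; about 60 g, loose. Its two ends are alike. Origin at the centre of its underside, z up.
- dapping_block: brass doming block, a 36 mm cube with round hollows in its faces, loose among the stock, to be left where it is. Origin at the centre of its underside.
- bench_block: flat square steel bench block, 60 by 60 mm, 18 mm high, loose at the far right, to be left where it is. Origin at the centre of its underside.
Things that resemble listed ones, but are neither listed nor needed, are in the scene too. Of the things like the ring_clamp, leave any that is green or purple; of the rest the larger one is meant.

How it is judged:
By the outcome, as a careful person would: the job done as asked, in the order asked, and still so for the second after the job is handed in, with the robot touching nothing.
It also fails if it takes over 120 s, if anything falls off the work surface, if the arm or the gripper's body presses on something with over 40 N, if the wrist force passes 120 N, or if a joint passes its speed limit or range.

## Working session

There is one attempt and no reset: what is moved stays moved. The work goes in short steps, Python scripts to look and compute and a tool call to move; the robot and the scene stay as the last step left them, time stands still between calls to the robot, and variables do not carry over. Pictures are saved under pics/ and viewed, at most 14 in all, crops included, and the job is handed in when it is done.

Besides the shell and the picture viewer there is one more tool, called after ">>>" as a command line: name --argument value ..., lists and objects as JSON in quotes. play_rows: Moves the arm, as the interface text tells. Its arguments: {"type":"object","properties":{"xyz":{"type":"array","items":{"type":"array","items":{"type":"number"}}},"rot":{"type":"array","items":{"type":"array","items":{"type":"number"}}},"grip":{"type":"array","items":{"type":"number"}}},"required":["xyz","rot","grip"]}

```bash
ls; mkdir -p pics; python3 - <<'E'
from bench import readout, vision, ctrl
import cv2,numpy as np
o=readout.get_obs();print(o['time_s'],o['eef_pos'],o['eef_rot'],o['opening'],ctrl.tips_ahead)
for n in('top','scene'):
    c=vision.camera(n);cv2.imwrite(f'pics/{n}0.png',c['color'][:,:,::-1]);np.savez(f'{n}0.npz',**c)
    print(n,c['camera_matrix'],c['k1'],c['extrinsics'])
E
```

```text
pics
0.0 [0.25430034 0.5151279  0.24939261] [-3.66844004e-04  2.27379019e-01  9.73805940e-01 -7.98630832e-04] 0.998773597239554 0.019
top [[504.81116662   0.         281.25869187]
 [  0.         504.81116662 211.51569443]
 [  0.           0.           1.        ]] -0.18594451137006532 [[ 0.00789276 -0.99708948  0.07583051  0.51964177]
 [-0.99976967 -0.00938194 -0.01930225 -0.00908487]
 [ 0.01995751 -0.0756607  -0.99693388  1.08875591]
 [ 0.          0.          0.          1.        ]]
scene [[402.40386878   0.         281.08009374]
 [  0.         402.40386878 209.90090498]
 [  0.           0.           1.        ]] 0.034257279059943156 [[-0.7814387   0.54670373 -0.30077996  0.81383508]
 [ 0.6237973   0.67272926 -0.39788474  0.29867303]
 [-0.01518159 -0.49854826 -0.86672899  0.73606035]
 [ 0.          0.          0.          1.        ]]
```

View pics/top0.png

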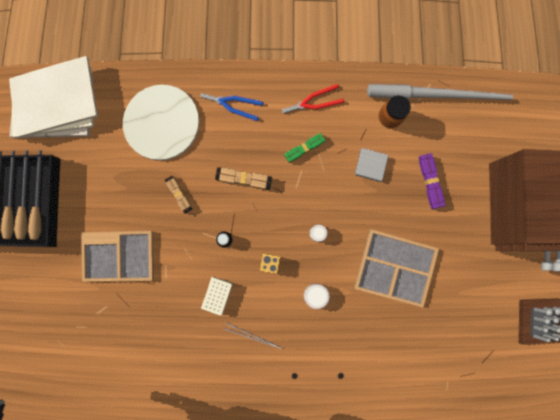

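View pics/scene0.png

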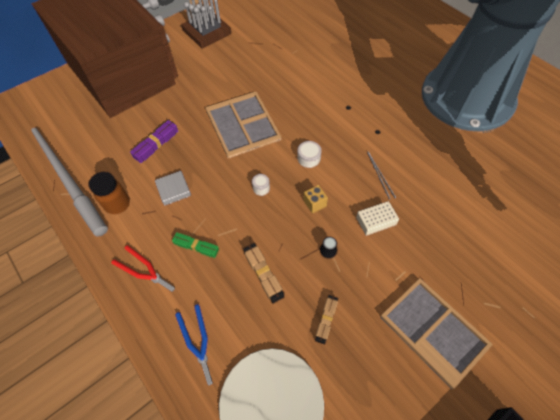

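Top view: wooden clamp candidates are (244,179), the larger, and (178,195), the smaller. Green (305,148) and purple (432,181) are excluded, so it should be the one at (244,179). The soldering block is at (217,296), loupe (224,240), small pot (319,233), large pot (317,296), brass block (270,264). tray_two is at (117,257) and tray_three at (398,268). The thin line near the loupe and the clamp sizes need the crop.

```bash
cat > h.py <<'E'
import numpy as np,cv2
def ray(c,p,z):
    p=np.asarray(p,float).reshape(-1,1,2)
    u=cv2.undistortPoints(p,c['camera_matrix'],np.array([float(c['k1']),0,0,0]))[:,0]
    E=c['extrinsics'];d=np.c_[u,np.ones(len(u))]@E[:3,:3].T
    t=(z-E[2,3])/d[:,2];return E[:3,3]+d*t[:,None]
def xyz(c):
    h,w=c['depth'].shape;g=np.stack(np.meshgrid(np.arange(w),np.arange(h)),-1).reshape(-1,2).astype(float)
    u=cv2.undistortPoints(g[:,None],c['camera_matrix'],np.array([float(c['k1']),0,0,0]))[:,0]
    d=c['depth'].reshape(-1,1);E=c['extrinsics']
    return ((np.c_[u,np.ones(len(u))]*d)@E[:3,:3].T+E[:3,3]).reshape(h,w,3)
def pix(c,P):
    E=np.linalg.inv(c['extrinsics']);r=cv2.Rodrigues(E[:3,:3])[0]
    return cv2.projectPoints(np.asarray(P,float).reshape(-1,1,3),r,E[:3,3],c['camera_matrix'],np.array([float(c['k1']),0,0,0]))[0][:,0]
E
cat > m.py <<'E'
from h import *
C={n:dict(np.load(n+'0.npz')) for n in('top','scene')}
things=dict(block=((217,296),.025),potL=((317,296),.03),clamp=((244,179),.024),clampS=((178,195),.02),loupe=((224,240),.034),potS=((319,233),.03),brass=((270,264),.036))
for n,c in C.items():
    X=xyz(c);print(n,'bench z',np.round(np.percentile(X[...,2][c['depth']>0],[20,40,50]),4))
    for k,(p,h) in things.items():
        q=ray(C['top'],[p],h)[0]; r=.075 if 'clamp' in k else .05
        m=((X[...,2]>h*.65)&(X[...,2]<h+.015)&(np.hypot(X[...,0]-q[0],X[...,1]-q[1])<r)&(c['depth']>0)).astype(np.uint8)
        nl,L,S,ce=cv2.connectedComponentsWithStats(m)
        if nl<2: print(k,'none');continue
        i=1+S[1:,4].argmax(); v,u=np.nonzero(L==i)
        W=ray(c,np.c_[u,v],h)
        rc=cv2.minAreaRect((W[:,:2]*1000).astype(np.float32))
        print(k,np.round(rc[0],1),np.round(rc[1],1),round(rc[2],1),'med z',round(float(np.median(X[v,u,2])),4), 'px',ce[i].round(1),S[i,4])
    # grey bays
    hsv=cv2.cvtColor(c['color'],cv2.COLOR_RGB2HSV)
    m=((hsv[...,1]<70)&(hsv[...,2]<150)&(hsv[...,2]>40)).astype(np.uint8)
    for tn,tc in(('two',(117,257)),('three',(398,268))):
        q=ray(C['top'],[tc],.01)[0]
        mm=m*(np.hypot(X[...,0]-q[0],X[...,1]-q[1])<.11)
        mm=cv2.morphologyEx(mm.astype(np.uint8),cv2.MORPH_OPEN,np.ones((3,3)))
        nl,L,S,ce=cv2.connectedComponentsWithStats(mm)
        for i in range(1,nl):
            if S[i,4]<250: continue
            v,u=np.nonzero(L==i);W=ray(c,np.c_[u,v],.0095)
            rc=cv2.minAreaRect((W[:,:2]*1000).astype(np.float32))
            print('bay',tn,np.round(rc[0],1),np.round(rc[1],1),round(rc[2],1),S[i,4])
E
python3 m.py
python3 -c "
import cv2
a=cv2.imread('pics/top0.png')[155:320,150:290];b=cv2.imread('pics/scene0.png')[225:350,225:365]
cv2.imwrite('pics/crop1.png',cv2.hconcat([cv2.resize(a,(400,471),interpolation=2),cv2.resize(b,(400,471),interpolation=2)]))"
```

```text
top bench z [-0.0025 -0.0002  0.0006]
block [421.4 106.2] [46.  70.2] 70.9 med z 0.0255 px [216.2 295.9] 712
potL [ 423.3 -104.4] [49.8 47.8] 27.0 med z 0.0309 px [316.3 296. ] 454
clamp [672.2  52. ] [120.2  29.9] 80.4 med z 0.024 px [243.2 177.5] 732
clampS [637.3 192.1] [85.4 21.3] 31.4 med z 0.0173 px [177.5 193.5] 343
loupe [541.2  92.8] [25.1 27.3] 0.6 med z 0.0347 px [222.7 239. ] 142
potS [ 555.6 -108.3] [34.2 34.3] 45.4 med z 0.0308 px [318.4 232.8] 229
brass [491.5  -6.2] [36.1 36. ] 80.2 med z 0.0366 px [269.6 263.3] 300
bay two [503.8 287. ] [88.6 57.8] 1.2 1126
bay two [490.3 360.9] [69.7 68.3] 1.2 984
bay three [ 514.6 -289.3] [139.4  49.9] 74.8 1419
bay three [ 463.3 -236.4] [64.4 59.6] 74.7 798
bay three [ 443.6 -308.9] [64.2 59.8] 74.9 775
scene bench z [-0.0012  0.0001  0.0007]
block [425.4 105.2] [48.4 73.8] 72.0 med z 0.0255 px [377.7 216. ] 753
potL [ 427.2 -102.3] [58.3 50.8] 50.2 med z 0.0307 px [309.3 151. ] 403
clamp [674.7  53.5] [122.8  30.2] 80.1 med z 0.0244 px [263.9 271.9] 916
clampS [640.3 193.8] [84.4 20.2] 31.8 med z 0.0168 px [326.7 318.8] 519
loupe [543.7  93.5] [32.  26.8] 48.4 med z 0.0349 px [329.6 243.6] 186
potS [ 559.2 -105.5] [40.8 33.9] 52.3 med z 0.0308 px [260.9 181.7] 230
brass [495.6  -4.1] [42.  40.9] 81.2 med z 0.0366 px [315.5 195.8] 341
bay two [504.6 284.9] [89.2 61.4] 3.0 1702
bay two [492.2 359.3] [70.  72.3] 2.1 1771
bay three [ 445.  -310.1] [58.  58.8] 74.5 424
bay three [ 516.  -290.6] [132.8  50. ] 74.7 899
bay three [ 464.9 -237.8] [59.  59.3] 74.5 480
```

View pics/crop1.png

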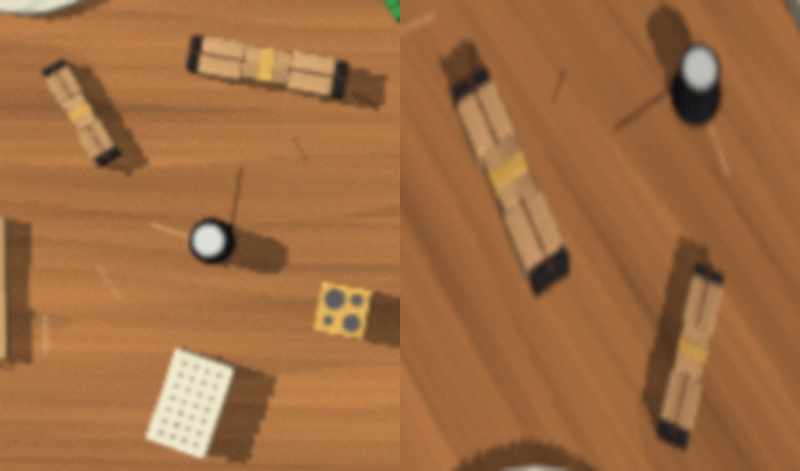

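The crop confirms it: the clamp at crop (265,65), i.e. top (244,179), measures about 120 mm. The one at crop (80,112) is only about 85 mm, so the first is the one meant. The thin lines near the loupe are scratches on the bench. First pick is the block.

```bash
cat > g.py <<'E'
# usage: g.py x,y,z,yaw(deg of tool y) ... in mm -> shift (mm) in tool axes, rotvec
import sys,numpy as np
from scipy.spatial.transform import Rotation as R
from bench import readout
o=readout.get_obs();w,x,y,z=o['eef_rot'];R0=R.from_quat([x,y,z,w]);p=np.array(o['eef_pos'])*1000
print('t',round(o['time_s'],2),'p',p.round(1),'yaw',round(np.degrees(np.arctan2(*R0.apply([0,1,0])[1::-1])),1),'q',np.round(o['q'],2),'F',np.round(o['wrist_force'],1),'open',round(o['opening'],3),'grip',round(o['grasp_force'],1))
for a in sys.argv[1:]:
    X,Y,Z,t=map(float,a.split(','));
    b=[]
    for tt in(t,t+180):
        c,s=np.cos(np.radians(tt)),np.sin(np.radians(tt))
        T=R.from_matrix(np.array([[-s,c,0],[c,s,0],[0,0,-1]]).T if 0 else np.column_stack([[-s,c,0],[c,s,0],[0,0,-1]]))
        b.append((R0.inv()*T).as_rotvec())
    r=min(b,key=np.linalg.norm)
    print(a,(R0.inv().apply(np.array([X,Y,Z])-p)).round(1),r.round(3))
E
python3 g.py 422,106,120,71.5 422,106,30,71.5
```

```text
t 0.1 p [254.4 515.2 249.5] yaw 63.7 q [ 0.91  0.18  1.61  0.    1.35 -0.21] F [ 0.6 -0.4 -0.8] open 0.999 grip 0.0
422,106,120,71.5 [-331.6 -292.4  129.8] [-0.001 -0.    -0.136]
422,106,30,71.5 [-331.6 -292.3  219.8] [-0.001 -0.    -0.136]
```

>>> play_rows --xyz '[[-40, -36, 16], [-85, -75, 33], [-130, -115, 51], [-175, -154, 69], [-220, -194, 86], [-262, -231, 103], [-300, -264, 118], [-325, -286, 130], [-332, -292, 150], [-332, -292, 170]]' --rot '[[0, 0, -0.02], [0, 0, -0.04], [0, 0, -0.06], [0, 0, -0.08], [0, 0, -0.1], [0, 0, -0.12], [0, 0, -0.136], [0, 0, -0.136], [0, 0, -0.136], [0, 0, -0.136]]' --grip '[1, 1, 1, 1, 1, 1, 1, 1, 1, 1]'

```text
time_s: 1.35
eef_pos: [0.4233, 0.1057, 0.0796]
eef_rot: [0.0, 0.162, 0.987, -0.0]
wrist_force: [0.3, -0.2, -0.5]
opening: 1.002
grasp_force: 0.0
```

```bash
python3 g.py 422,106,30,71.2; python3 - <<'E'
from bench import vision
import cv2
c=vision.camera('scene')['color'][120:330,260:500,::-1];cv2.imwrite('pics/a1.png',cv2.resize(c,None,fx=2.5,fy=2.5))
E
```

```text
t 1.35 p [423.3 105.7  79.6] yaw 71.4 q [-0.03  0.12  2.07 -0.    0.95 -1.27] F [ 0.3 -0.2 -0.5] open 1.002 grip 0.0
422,106,30,71.2 [ 1.3 -0.1 49.6] [-0.     0.     0.003]
```

View pics/a1.png

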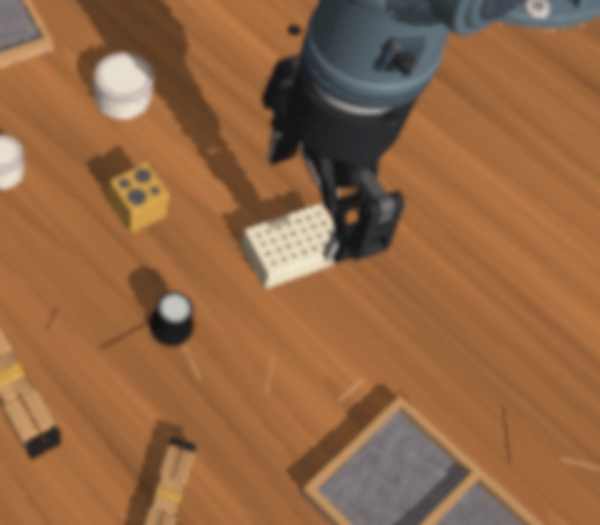

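The gripper is above the block (crop ~(340,225)), fingers to either side of it. Going down and closing.

>>> play_rows --xyz '[[1, 0, 12], [1, 0, 26], [1, 0, 40], [1, 0, 48], [1, 0, 50], [1, 0, 50], [1, 0, 50], [1, 0, 50], [1, 0, 50], [1, 0, 50]]' --rot '[[0, 0, 0], [0, 0, 0], [0, 0, 0], [0, 0, 0], [0, 0, 0], [0, 0, 0], [0, 0, 0], [0, 0, 0], [0, 0, 0], [0, 0, 0]]' --grip '[1, 1, 1, 1, 1, 0.3, 0, 0, 0, 0]'

```text
time_s: 2.65
eef_pos: [0.4227, 0.107, 0.0311]
eef_rot: [0.001, 0.161, 0.987, 0.0]
wrist_force: [-1.3, 0.1, 5.9]
opening: 0.506
grasp_force: 61.7
```

```bash
python3 g.py 422,106,90,71.2 504,286,90,91.6 504,286,38,91.6
```

```text
t 2.65 p [422.7 107.   31.1] yaw 71.5 q [-0.03  0.22  2.09 -0.    0.83 -1.27] F [-1.3  0.1  5.9] open 0.506 grip 61.7
422,106,90,71.2 [  0.3  -1.2 -58.9] [0.    0.001 0.005]
504,286,90,91.6 [-20.4 195.5 -58.8] [ 0.     0.001 -0.351]
504,286,38,91.6 [-20.3 195.5  -6.8] [ 0.     0.001 -0.351]
```

>>> play_rows --xyz '[[0, 0, -15], [0, 0, -40], [-3, 25, -59], [-7, 65, -59], [-11, 105, -59], [-15, 145, -59], [-18, 175, -59], [-20, 192, -55], [-20, 195, -45], [-20, 195, -30]]' --rot '[[0, 0, 0], [0, 0, 0], [0, 0, -0.05], [0, 0, -0.12], [0, 0, -0.2], [0, 0, -0.27], [0, 0, -0.33], [0, 0, -0.351], [0, 0, -0.351], [0, 0, -0.351]]' --grip '[0, 0, 0, 0, 0, 0, 0, 0, 0, 0]'

```text
time_s: 3.9
eef_pos: [0.5025, 0.285, 0.0595]
eef_rot: [-0.0, -0.014, 1.0, -0.0]
wrist_force: [0.2, -0.1, -1.2]
opening: 0.509
grasp_force: 61.2
```

```bash
python3 g.py 504,286,37,91.6; python3 - <<'E'
from bench import vision
import cv2
a=vision.camera('scene')['color'][200:400,330:530,::-1];b=vision.camera('top')['color'][200:300,60:160,::-1];cv2.imwrite('pics/a2.png',cv2.hconcat([cv2.resize(a,(400,400)),cv2.resize(b,(400,400))]))
E
```

```text
t 3.9 p [502.5 285.   59.5] yaw 91.6 q [ 0.31  0.43  1.72 -0.    0.99 -1.29] F [ 0.2 -0.1 -1.2] open 0.509 grip 61.2
504,286,37,91.6 [-1.5  1.  22.5] [-0.    -0.    -0.001]
```

View pics/a2.png

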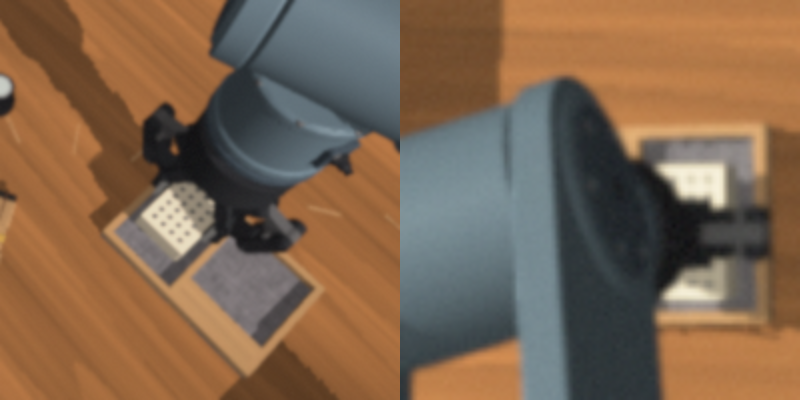

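The block hangs level over the long bay with clearance all round (scene crop (175,220), top crop (700,235)). Lowering.

>>> play_rows --xyz '[[-1, 1, 5], [-1, 1, 10], [-1, 1, 15], [-1, 1, 19], [-1, 1, 21], [-1, 1, 22], [-1, 1, 22.5], [-1, 1, 23], [-1, 1, 23], [-1, 1, 23]]' --rot '[[0, 0, 0], [0, 0, 0], [0, 0, 0], [0, 0, 0], [0, 0, 0], [0, 0, 0], [0, 0, 0], [0, 0, 0], [0, 0, 0], [0, 0, 0]]' --grip '[0, 0, 0, 0, 0, 0, 0, 0, 0, 0]'

```text
time_s: 5.25
eef_pos: [0.5039, 0.2867, 0.0374]
eef_rot: [0.0, -0.014, 1.0, 0.0]
wrist_force: [0.7, 0.5, -1.5]
opening: 0.506
grasp_force: 61.2
```

>>> play_rows --xyz '[[0, 0, 0.5], [0, 0, 1], [0, 0, 1.5], [0, 0, 1.7], [0, 0, 1.7], [0, 0, 1.7], [0, 0, 1.7], [0, 0, 1.7], [0, 0, 1.7], [0, 0, 1.7]]' --rot '[[0, 0, 0], [0, 0, 0], [0, 0, 0], [0, 0, 0], [0, 0, 0], [0, 0, 0], [0, 0, 0], [0, 0, 0], [0, 0, 0], [0, 0, 0]]' --grip '[0, 0, 0, 0, 0, 0, 0, 0, 0, 0]'

```text
time_s: 6.5
eef_pos: [0.5038, 0.2867, 0.0361]
eef_rot: [-0.0, -0.014, 1.0, -0.0]
wrist_force: [-2.4, -1.3, 5.2]
opening: 0.505
grasp_force: 62.0
```

Touched down at the expected height (36.1 mm, force risen to 5 N). Releasing and lifting.

>>> play_rows --xyz '[[0, 0, 0], [0, 0, 0], [0, 0, 0], [0, 0, 0], [0, 0, -10], [0, 0, -30], [0, 0, -60], [0, 0, -85], [0, 0, -90], [0, 0, -90]]' --rot '[[0, 0, 0], [0, 0, 0], [0, 0, 0], [0, 0, 0], [0, 0, 0], [0, 0, 0], [0, 0, 0], [0, 0, 0], [0, 0, 0], [0, 0, 0]]' --grip '[0.58, 0.68, 0.75, 0.75, 0.75, 0.75, 0.8, 1, 1, 1]'

```text
time_s: 7.75
eef_pos: [0.504, 0.2867, 0.1262]
eef_rot: [0.001, -0.014, 1.0, 0.0]
wrist_force: [-0.0, -0.4, -0.4]
opening: 1.004
grasp_force: 0.0
```

```bash
python3 g.py 424,-104,125,91.6 424,-104,80,91.6 424,-104,31,91.6
```

```text
t 7.75 p [504.  286.7 126.2] yaw 91.6 q [ 0.31  0.33  1.69  0.    1.12 -1.29] F [-0.  -0.4 -0.4] open 1.004 grip 0.0
424,-104,125,91.6 [  91.  -388.3    1. ] [0.    0.001 0.   ]
424,-104,80,91.6 [  91.1 -388.3   46. ] [0.    0.001 0.   ]
424,-104,31,91.6 [  91.1 -388.4   95. ] [0.    0.001 0.   ]
```

```bash
python3 g.py 424,-104,80,1.7
```

```text
t 7.75 p [504.  286.7 126.2] yaw 91.6 q [ 0.31  0.33  1.69  0.    1.12 -1.29] F [-0.  -0.4 -0.4] open 1.004 grip 0.0
424,-104,80,1.7 [  91.1 -388.3   46. ] [1.000e-03 1.000e-03 1.569e+00]
```

>>> play_rows --xyz '[[9, -40, 0], [19, -80, 0], [29, -125, 0], [39, -170, 0], [50, -215, 0], [61, -260, 0], [72, -305, 0], [82, -350, 0], [89, -380, 15], [91, -388, 35]]' --rot '[[0, 0, 0.15], [0, 0, 0.31], [0, 0, 0.47], [0, 0, 0.63], [0, 0, 0.79], [0, 0, 0.95], [0, 0, 1.11], [0, 0, 1.27], [0, 0, 1.43], [0, 0, 1.57]]' --grip '[1, 1, 1, 1, 1, 1, 1, 1, 1, 1]'

```text
time_s: 9.0
eef_pos: [0.4232, -0.1055, 0.0898]
eef_rot: [-0.0, 0.699, 0.715, -0.0]
wrist_force: [0.4, 0.1, 0.7]
opening: 1.003
grasp_force: 0.0
```

```bash
python3 g.py 424,-104,31,1.7;  python3 - <<'E'
from bench import vision
import cv2
a=vision.camera('scene')['color'][80:240,240:400,::-1];b=vision.camera('top')['color'][200:300,60:160,::-1];cv2.imwrite('pics/a3.png',cv2.hconcat([cv2.resize(a,(400,400)),cv2.resize(b,(400,400))]))
E
```

```text
t 9.0 p [ 423.2 -105.5   89.8] yaw 1.2 q [-0.52  0.1   2.07 -0.    0.97 -0.54] F [0.4 0.1 0.7] open 1.003 grip 0.0
424,-104,31,1.7 [ 1.5  0.8 58.8] [-0.     0.    -0.008]
```

View pics/a3.png

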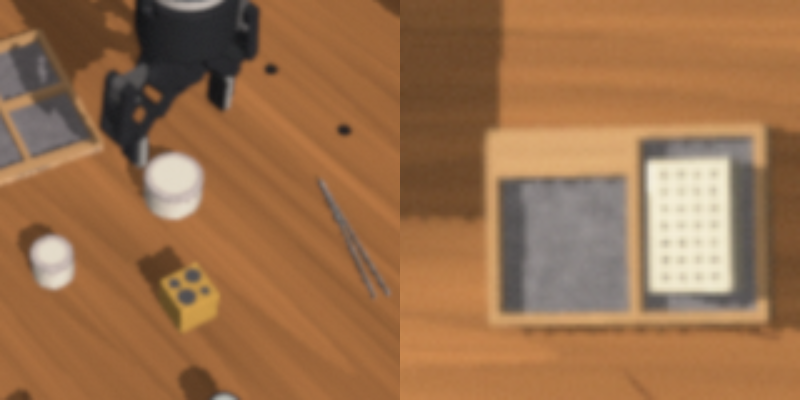

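The block sits flat in the long bay (top crop (690,225)). The open gripper straddles the large pot (scene crop (172,185)). Going down.

>>> play_rows --xyz '[[1.5, 1, 14], [1.5, 1, 30], [1.5, 1, 46], [1.5, 1, 56], [1.5, 1, 58], [1.5, 1, 58.5], [1.5, 1, 58.5], [1.5, 1, 58.5], [1.5, 1, 58.5], [1.5, 1, 58.5]]' --rot '[[0, 0, 0], [0, 0, 0], [0, 0, 0], [0, 0, 0], [0, 0, 0], [0, 0, 0], [0, 0, 0], [0, 0, 0], [0, 0, 0], [0, 0, 0]]' --grip '[1, 1, 1, 1, 1, 0.5, 0, 0, 0, 0]'

```text
time_s: 10.35
eef_pos: [0.4254, -0.1025, 0.0331]
eef_rot: [0.001, 0.697, 0.717, 0.0]
wrist_force: [-1.1, 1.7, 6.8]
opening: 0.586
grasp_force: 61.3
```

```bash
python3 g.py 424,-104,110,1.7 491,360.5,110,1.7 491,360.5,55,1.7
```

```text
t 10.35 p [ 425.4 -102.5   33.1] yaw 1.7 q [-0.51  0.22  2.08  0.    0.84 -0.54] F [-1.1  1.7  6.8] open 0.586 grip 61.3
424,-104,110,1.7 [ -1.5  -1.3 -76.9] [ 0.001  0.001 -0.001]
491,360.5,110,1.7 [460.8  79.2 -77.1] [ 0.001  0.001 -0.001]
491,360.5,55,1.7 [460.8  79.1 -22.1] [ 0.001  0.001 -0.001]
```

>>> play_rows --xyz '[[0, 0, -20], [10, 2, -50], [45, 8, -77], [95, 16, -77], [150, 26, -77], [205, 35, -77], [260, 45, -77], [315, 54, -77], [370, 64, -77], [415, 71, -77]]' --rot '[[0, 0, 0], [0, 0, 0], [0, 0, 0], [0, 0, 0], [0, 0, 0], [0, 0, 0], [0, 0, 0], [0, 0, 0], [0, 0, 0], [0, 0, 0]]' --grip '[0, 0, 0, 0, 0, 0, 0, 0, 0, 0]'

```text
time_s: 11.6
eef_pos: [0.4838, 0.3169, 0.1095]
eef_rot: [0.0, 0.696, 0.718, 0.0]
wrist_force: [0.8, -0.2, -2.0]
opening: 0.581
grasp_force: 62.5
```

```bash
python3 g.py 491,360.5,110,1.7 491,360.5,40,1.7
```

```text
t 11.6 p [483.8 316.9 109.5] yaw 1.7 q [0.37 0.35 1.7  0.   1.08 0.34] F [ 0.8 -0.2 -2. ] open 0.581 grip 62.5
491,360.5,110,1.7 [43.3  8.5 -0.5] [ 0.001 -0.     0.   ]
491,360.5,40,1.7 [43.3  8.4 69.5] [ 0.001 -0.     0.   ]
```

>>> play_rows --xyz '[[25, 5, 0], [38, 7, 5], [43, 8, 18], [43, 8.5, 33], [43, 8.5, 48], [43, 8.5, 60], [43, 8.5, 66], [43, 8.5, 68], [43, 8.5, 69], [43, 8.5, 69]]' --rot '[[0, 0, 0], [0, 0, 0], [0, 0, 0], [0, 0, 0], [0, 0, 0], [0, 0, 0], [0, 0, 0], [0, 0, 0], [0, 0, 0], [0, 0, 0]]' --grip '[0, 0, 0, 0, 0, 0, 0, 0, 0, 0]'

```text
time_s: 12.85
eef_pos: [0.4913, 0.3581, 0.0405]
eef_rot: [0.0, 0.697, 0.717, 0.0]
wrist_force: [-0.2, 0.5, -0.8]
opening: 0.581
grasp_force: 62.5
```

>>> play_rows --xyz '[[0, 0, 0.5], [0, 0, 1], [0, 0, 1.5], [0, 0, 2], [0, 0, 2.3], [0, 0, 2.5], [0, 0, 2.5], [0, 0, 2.5], [0, 0, 2.5], [0, 0, 2.5]]' --rot '[[0, 0, 0], [0, 0, 0], [0, 0, 0], [0, 0, 0], [0, 0, 0], [0, 0, 0], [0, 0, 0], [0, 0, 0], [0, 0, 0], [0, 0, 0]]' --grip '[0, 0, 0, 0, 0, 0, 0, 0, 0, 0]'

```text
time_s: 14.1
eef_pos: [0.491, 0.3579, 0.0382]
eef_rot: [0.0, 0.697, 0.717, -0.0]
wrist_force: [-3.6, -1.8, 5.0]
opening: 0.581
grasp_force: 63.3
```

Contact at 38.2 mm, as expected. Releasing.

>>> play_rows --xyz '[[0, 0, 0], [0, 0, 0], [0, 0, 0], [0, 0, 0], [0, 0, -10], [0, 0, -30], [0, 0, -60], [0, 0, -85], [0, 0, -90], [0, 0, -90]]' --rot '[[0, 0, 0], [0, 0, 0], [0, 0, 0], [0, 0, 0], [0, 0, 0], [0, 0, 0], [0, 0, 0], [0, 0, 0], [0, 0, 0], [0, 0, 0]]' --grip '[0.65, 0.75, 0.85, 0.85, 0.85, 0.85, 0.8, 0.8, 0.8, 0.8]'

```text
time_s: 15.35
eef_pos: [0.4911, 0.358, 0.1282]
eef_rot: [0.0, 0.697, 0.717, 0.001]
wrist_force: [0.3, -0.9, 0.1]
opening: 0.801
grasp_force: 0.0
```

```bash
python3 g.py 673,52.5,120,-9.6 673,52.5,31,-9.6
```

```text
t 15.35 p [491.1 358.  128.2] yaw 1.7 q [0.43 0.38 1.62 0.   1.14 0.41] F [ 0.3 -0.9  0.1] open 0.801 grip 0.0
673,52.5,120,-9.6 [-310.6  172.9    8.2] [ 0.001 -0.001  0.197]
673,52.5,31,-9.6 [-310.7  172.8   97.2] [ 0.001 -0.001  0.197]
```

>>> play_rows --xyz '[[-30, 17, 0], [-72, 40, 0], [-115, 64, 0], [-160, 89, 2], [-205, 114, 4], [-250, 139, 6], [-285, 159, 10], [-306, 170, 20], [-311, 173, 38], [-311, 173, 50]]' --rot '[[0, 0, 0.02], [0, 0, 0.05], [0, 0, 0.08], [0, 0, 0.1], [0, 0, 0.13], [0, 0, 0.16], [0, 0, 0.19], [0, 0, 0.197], [0, 0, 0.197], [0, 0, 0.197]]' --grip '[0.8, 0.8, 0.8, 0.8, 0.8, 0.8, 0.8, 0.8, 0.8, 0.8]'

```text
time_s: 16.6
eef_pos: [0.6712, 0.053, 0.0749]
eef_rot: [-0.001, 0.764, 0.646, -0.001]
wrist_force: [0.6, -0.1, 0.0]
opening: 0.802
grasp_force: 0.0
```

```bash
python3 g.py 673,52.5,30,-9.6;  python3 - <<'E'
from bench import vision
import cv2
a=vision.camera('scene')['color'][180:340,200:360,::-1];b=vision.camera('top')['color'][200:300,60:160,::-1];cv2.imwrite('pics/a4.png',cv2.hconcat([cv2.resize(a,(400,400)),cv2.resize(b,(400,400))]))
E
```

```text
t 16.6 p [671.2  53.   74.9] yaw -9.6 q [-0.1   0.58  1.45  0.    1.12  0.07] F [ 0.6 -0.1  0. ] open 0.802 grip 0.0
673,52.5,30,-9.6 [-0.2  2.  44.9] [-0.004 -0.     0.   ]
```

View pics/a4.png

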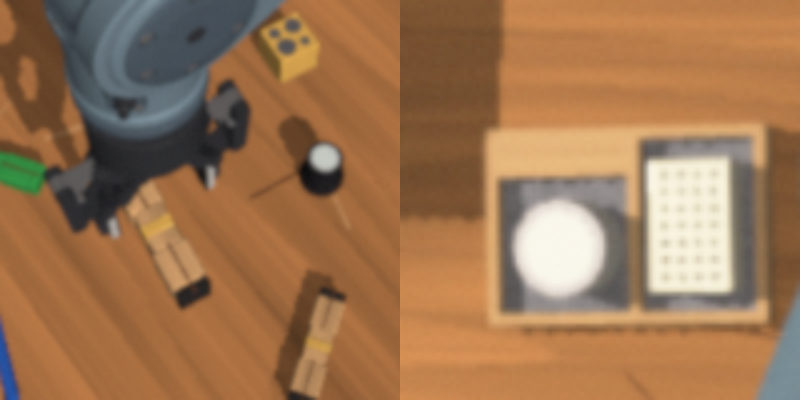

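Both items are correctly in tray_two (pot at top crop (560,248)). The gripper straddles the larger clamp's middle band (scene crop (158,222)), clear of the green one. Going down.

>>> play_rows --xyz '[[0, 1.5, 12], [0, 1.5, 25], [0, 1.5, 37], [0, 1.5, 43], [0, 1.5, 44.5], [0, 1.5, 44.5], [0, 1.5, 44.5], [0, 1.5, 44.5], [0, 1.5, 44.5], [0, 1.5, 44.5]]' --rot '[[0, 0, 0], [0, 0, 0], [0, 0, 0], [0, 0, 0], [0, 0, 0], [0, 0, 0], [0, 0, 0], [0, 0, 0], [0, 0, 0], [0, 0, 0]]' --grip '[0.8, 0.8, 0.8, 0.8, 0.8, 0.4, 0, 0, 0, 0]'

```text
time_s: 17.95
eef_pos: [0.675, 0.0517, 0.0339]
eef_rot: [0.001, 0.764, 0.645, 0.0]
wrist_force: [-0.4, 0.4, 5.5]
opening: 0.255
grasp_force: 60.7
```

```bash
python3 g.py 673,52.5,110,-9.6 515,-290,110,-15.2
```

```text
t 17.95 p [675.   51.7  33.9] yaw -9.6 q [-0.1   0.64  1.45 -0.    1.05  0.07] F [-0.4  0.4  5.5] open 0.255 grip 60.7
673,52.5,110,-9.6 [  0.5  -2.  -76.1] [ 0.001 -0.    -0.   ]
515,-290,110,-15.2 [-363.6 -100.5  -76.2] [ 0.001 -0.     0.097]
```

>>> play_rows --xyz '[[0, 0, -15], [0, 0, -45], [-15, -4, -76], [-55, -15, -76], [-100, -28, -76], [-150, -41, -76], [-200, -55, -76], [-250, -69, -76], [-300, -83, -76], [-335, -93, -76]]' --rot '[[0, 0, 0], [0, 0, 0], [0, 0, 0.01], [0, 0, 0.02], [0, 0, 0.03], [0, 0, 0.05], [0, 0, 0.06], [0, 0, 0.08], [0, 0, 0.097], [0, 0, 0.097]]' --grip '[0, 0, 0, 0, 0, 0, 0, 0, 0, 0]'

```text
time_s: 19.2
eef_pos: [0.5255, -0.2648, 0.1097]
eef_rot: [0.0, 0.795, 0.607, -0.0]
wrist_force: [0.5, -0.5, 0.2]
opening: 0.26
grasp_force: 60.0
```

```bash
python3 g.py 515,-290,60,-15.2 515,-290,41,-15.2;  python3 - <<'E'
from bench import vision
import cv2
a=vision.camera('scene')['color'][60:220,180:340,::-1];b=vision.camera('top')['color'][200:320,340:460,::-1];cv2.imwrite('pics/a5.png',cv2.hconcat([cv2.resize(a,(400,400)),cv2.resize(b,(400,400))]))
E
```

```text
t 19.2 p [ 525.5 -264.8  109.7] yaw -15.3 q [-0.67  0.37  1.68 -0.    1.09 -0.4 ] F [ 0.5 -0.5  0.2] open 0.26 grip 60.0
515,-290,60,-15.2 [-27.   -3.5  49.7] [ 0.     0.    -0.001]
515,-290,41,-15.2 [-27.   -3.5  68.7] [ 0.     0.    -0.001]
```

View pics/a5.png

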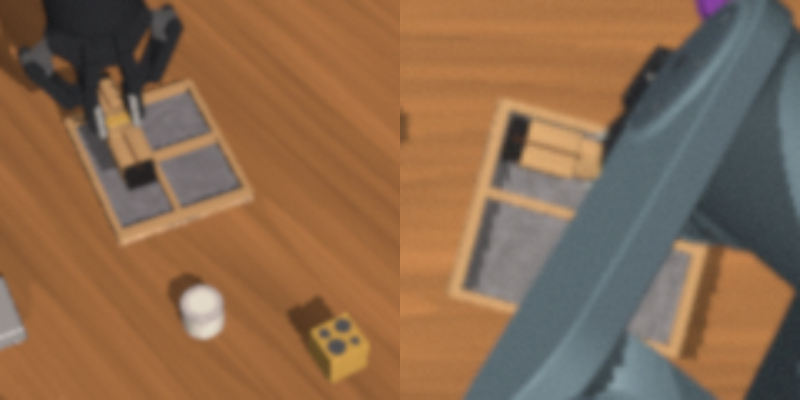

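The clamp hangs level and parallel to the long bay, gripped at its band (scene crop (120,130)). Moving in and lowering.

>>> play_rows --xyz '[[-15, -2, 0], [-25, -3, 5], [-27, -3.5, 18], [-27, -3.5, 32], [-27, -3.5, 46], [-27, -3.5, 58], [-27, -3.5, 65], [-27, -3.5, 67], [-27, -3.5, 68], [-27, -3.5, 68]]' --rot '[[0, 0, 0], [0, 0, 0], [0, 0, 0], [0, 0, 0], [0, 0, 0], [0, 0, 0], [0, 0, 0], [0, 0, 0], [0, 0, 0], [0, 0, 0]]' --grip '[0, 0, 0, 0, 0, 0, 0, 0, 0, 0]'

```text
time_s: 20.55
eef_pos: [0.5165, -0.2883, 0.0416]
eef_rot: [0.0, 0.794, 0.607, 0.0]
wrist_force: [-0.5, 0.1, -0.5]
opening: 0.254
grasp_force: 60.0
```

>>> play_rows --xyz '[[0, 0, 0.5], [0, 0, 1], [0, 0, 1.5], [0, 0, 2], [0, 0, 2.5], [0, 0, 2.8], [0, 0, 2.8], [0, 0, 2.8], [0, 0, 2.8], [0, 0, 2.8]]' --rot '[[0, 0, 0], [0, 0, 0], [0, 0, 0], [0, 0, 0], [0, 0, 0], [0, 0, 0], [0, 0, 0], [0, 0, 0], [0, 0, 0], [0, 0, 0]]' --grip '[0, 0, 0, 0, 0, 0, 0, 0, 0, 0]'

```text
time_s: 21.8
eef_pos: [0.5162, -0.2881, 0.0389]
eef_rot: [-0.0, 0.794, 0.608, -0.0]
wrist_force: [-2.4, 0.9, 5.4]
opening: 0.255
grasp_force: 60.8
```

>>> play_rows --xyz '[[0, 0, 0], [0, 0, 0], [0, 0, 0], [0, 0, 0], [0, 0, -10], [0, 0, -30], [0, 0, -60], [0, 0, -85], [0, 0, -90], [0, 0, -90]]' --rot '[[0, 0, 0], [0, 0, 0], [0, 0, 0], [0, 0, 0], [0, 0, 0], [0, 0, 0], [0, 0, 0], [0, 0, 0], [0, 0, 0], [0, 0, 0]]' --grip '[0.33, 0.43, 0.53, 0.53, 0.53, 0.53, 0.6, 0.7, 0.7, 0.7]'

```text
time_s: 23.05
eef_pos: [0.5164, -0.2882, 0.1289]
eef_rot: [0.001, 0.794, 0.608, 0.0]
wrist_force: [-0.5, 1.2, 0.5]
opening: 0.699
grasp_force: 0.0
```

```bash
python3 g.py 542,93,120,-15.2 542,93,33,-15.2 542,93,33,74.8
```

```text
t 23.05 p [ 516.4 -288.2  128.9] yaw -15.2 q [-0.71  0.35  1.66 -0.    1.13 -0.44] F [-0.5  1.2  0.5] open 0.699 grip 0.0
542,93,120,-15.2 [374.6 -75.1   8.7] [0.001 0.001 0.   ]
542,93,33,-15.2 [374.7 -75.2  95.7] [0.001 0.001 0.   ]
542,93,33,74.8 [374.7 -75.2  95.7] [ 0.00e+00  1.00e-03 -1.57e+00]
```

>>> play_rows --xyz '[[35, -7, 0], [80, -16, 0], [130, -26, 0], [180, -36, 0], [230, -46, 0], [280, -56, 0], [325, -65, 2], [360, -72, 8], [374, -75, 25], [375, -75, 42]]' --rot '[[0, 0, 0], [0, 0, 0], [0, 0, 0], [0, 0, 0], [0, 0, 0], [0, 0, 0], [0, 0, 0], [0, 0, 0], [0, 0, 0], [0, 0, 0]]' --grip '[0.7, 0.7, 0.7, 0.7, 0.7, 0.7, 0.75, 0.75, 0.75, 0.75]'

```text
time_s: 24.3
eef_pos: [0.5412, 0.0938, 0.0843]
eef_rot: [-0.0, 0.794, 0.608, -0.001]
wrist_force: [-0.0, 0.2, -0.7]
opening: 0.749
grasp_force: 0.0
```

```bash
python3 g.py 542.5,93,34,-15.2;  python3 - <<'E'
from bench import vision
import cv2
a=vision.camera('scene')['color'][160:300,260:400,::-1];b=vision.camera('top')['color'][200:320,340:460,::-1];cv2.imwrite('pics/a6.png',cv2.hconcat([cv2.resize(a,(400,400)),cv2.resize(b,(400,400))]))
E
```

```text
t 24.3 p [541.2  93.8  84.3] yaw -15.1 q [-0.04  0.34  1.79 -0.    1.02  0.22] F [-0.   0.2 -0.7] open 0.749 grip 0.0
542.5,93,34,-15.2 [-0.4  1.5 50.3] [-0.002  0.001  0.002]
```

View pics/a6.png

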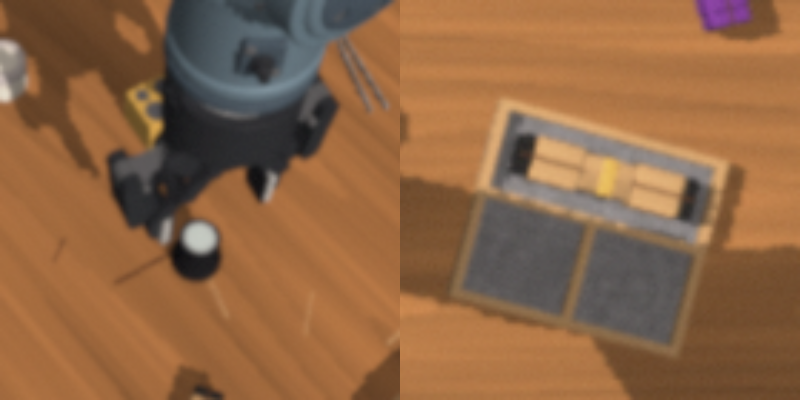

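The clamp lies flat in the long bay (top crop (605,178)). The fingers straddle the loupe (scene crop (197,245)). Going down.

>>> play_rows --xyz '[[0, 1, 12], [0, 1, 28], [0, 1, 42], [0, 1, 48], [0, 1, 50], [0, 1, 50], [0, 1, 50], [0, 1, 50], [0, 1, 50], [0, 1, 50]]' --rot '[[0, 0, 0], [0, 0, 0], [0, 0, 0], [0, 0, 0], [0, 0, 0], [0, 0, 0], [0, 0, 0], [0, 0, 0], [0, 0, 0], [0, 0, 0]]' --grip '[0.75, 0.75, 0.75, 0.75, 0.75, 0.4, 0, 0, 0, 0]'

```text
time_s: 25.65
eef_pos: [0.5438, 0.0932, 0.0371]
eef_rot: [0.0, 0.794, 0.608, 0.001]
wrist_force: [-0.1, -0.3, 5.6]
opening: 0.299
grasp_force: 59.1
```

```bash
python3 g.py 542,93,115,-15.2 444.3,-309.5,115,-15.2
```

```text
t 25.65 p [543.8  93.2  37.1] yaw -15.2 q [-0.05  0.42  1.8   0.    0.93  0.22] F [-0.1 -0.3  5.6] open 0.299 grip 59.1
542,93,115,-15.2 [ -0.6  -1.5 -77.9] [ 0.002 -0.     0.   ]
444.3,-309.5,115,-15.2 [-414.7    9.6  -78. ] [ 0.002 -0.     0.   ]
```

>>> play_rows --xyz '[[0, 0, -15], [0, 0, -45], [-20, 0, -78], [-65, 1, -78], [-120, 3, -78], [-175, 4, -78], [-230, 5, -78], [-285, 7, -78], [-340, 8, -78], [-380, 9, -78]]' --rot '[[0, 0, 0], [0, 0, 0], [0, 0, 0], [0, 0, 0], [0, 0, 0], [0, 0, 0], [0, 0, 0], [0, 0, 0], [0, 0, 0], [0, 0, 0]]' --grip '[0, 0, 0, 0, 0, 0, 0, 0, 0, 0]'

```text
time_s: 26.9
eef_pos: [0.4514, -0.2782, 0.1151]
eef_rot: [0.0, 0.795, 0.607, -0.0]
wrist_force: [0.9, -0.2, -0.4]
opening: 0.3
grasp_force: 59.0
```

```bash
python3 g.py 444.3,-309.5,44.5,-15.2
```

```text
t 26.9 p [ 451.4 -278.2  115.1] yaw -15.3 q [-0.78  0.25  1.83 -0.    1.07 -0.51] F [ 0.9 -0.2 -0.4] open 0.3 grip 59.0
444.3,-309.5,44.5,-15.2 [-32.    1.3  70.7] [ 0.001  0.001 -0.001]
```

>>> play_rows --xyz '[[-20, 1, 0], [-29, 1, 4], [-32, 1, 18], [-32, 1, 32], [-32, 1, 46], [-32, 1, 58], [-32, 1, 66], [-32, 1, 69], [-32, 1, 70], [-32, 1, 70]]' --rot '[[0, 0, 0], [0, 0, 0], [0, 0, 0], [0, 0, 0], [0, 0, 0], [0, 0, 0], [0, 0, 0], [0, 0, 0], [0, 0, 0], [0, 0, 0]]' --grip '[0, 0, 0, 0, 0, 0, 0, 0, 0, 0]'

```text
time_s: 28.15
eef_pos: [0.445, -0.3073, 0.0447]
eef_rot: [0.0, 0.794, 0.607, 0.0]
wrist_force: [0.7, -0.3, -0.4]
opening: 0.302
grasp_force: 59.0
```

>>> play_rows --xyz '[[0, 0, 0.5], [0, 0, 1], [0, 0, 1.5], [0, 0, 2], [0, 0, 2.5], [0, 0, 3], [0, 0, 3.2], [0, 0, 3.2], [0, 0, 3.2], [0, 0, 3.2]]' --rot '[[0, 0, 0], [0, 0, 0], [0, 0, 0], [0, 0, 0], [0, 0, 0], [0, 0, 0], [0, 0, 0], [0, 0, 0], [0, 0, 0], [0, 0, 0]]' --grip '[0, 0, 0, 0, 0, 0, 0, 0, 0, 0]'

```text
time_s: 29.4
eef_pos: [0.4448, -0.3071, 0.0421]
eef_rot: [-0.0, 0.794, 0.608, -0.0]
wrist_force: [-4.1, 4.5, 10.4]
opening: 0.297
grasp_force: 59.9
```

Contact at 42.1 mm, as expected. Releasing.

>>> play_rows --xyz '[[0, 0, -0.5], [0, 0, -0.5], [0, 0, -0.5], [0, 0, -0.5], [0, 0, -10], [0, 0, -30], [0, 0, -60], [0, 0, -85], [0, 0, -90], [0, 0, -90]]' --rot '[[0, 0, 0], [0, 0, 0], [0, 0, 0], [0, 0, 0], [0, 0, 0], [0, 0, 0], [0, 0, 0], [0, 0, 0], [0, 0, 0], [0, 0, 0]]' --grip '[0.36, 0.45, 0.55, 0.55, 0.55, 0.55, 0.6, 0.7, 0.7, 0.7]'

```text
time_s: 30.65
eef_pos: [0.4447, -0.307, 0.1311]
eef_rot: [0.0, 0.794, 0.607, 0.0]
wrist_force: [1.1, -0.1, -0.3]
opening: 0.702
grasp_force: 0.0
```

```bash
python3 g.py 557,-107,120,-15.2 557,-107,31,-15.2
```

```text
t 30.65 p [ 444.7 -307.   131.1] yaw -15.2 q [-0.82  0.24  1.79  0.    1.1  -0.56] F [ 1.1 -0.1 -0.3] open 0.702 grip 0.0
557,-107,120,-15.2 [222.4  55.9  11.1] [0. 0. 0.]
557,-107,31,-15.2 [222.5  55.9 100.1] [0. 0. 0.]
```

>>> play_rows --xyz '[[30, 8, 0], [70, 18, 0], [115, 29, 0], [160, 40, 2], [195, 49, 6], [218, 55, 16], [222, 56, 32], [222, 56, 44], [222, 56, 48], [222, 56, 48]]' --rot '[[0, 0, 0], [0, 0, 0], [0, 0, 0], [0, 0, 0], [0, 0, 0], [0, 0, 0], [0, 0, 0], [0, 0, 0], [0, 0, 0], [0, 0, 0]]' --grip '[0.75, 0.75, 0.75, 0.75, 0.75, 0.75, 0.75, 0.75, 0.75, 0.75]'

```text
time_s: 31.9
eef_pos: [0.5564, -0.1083, 0.0827]
eef_rot: [-0.0, 0.795, 0.607, -0.0]
wrist_force: [-0.3, 0.1, 0.9]
opening: 0.752
grasp_force: 0.0
```

```bash
python3 g.py 557,-107,31,-15.2;  python3 - <<'E'
from bench import vision
import cv2
a=vision.camera('scene')['color'][80:240,180:340,::-1];b=vision.camera('top')['color'][200:320,340:460,::-1];cv2.imwrite('pics/a7.png',cv2.hconcat([cv2.resize(a,(400,400)),cv2.resize(b,(400,400))]))
E
```

```text
t 31.9 p [ 556.4 -108.3   82.7] yaw -15.3 q [-0.4   0.37  1.74 -0.    1.03 -0.14] F [-0.3  0.1  0.9] open 0.752 grip 0.0
557,-107,31,-15.2 [ 1.4  0.2 51.7] [-0.001 -0.    -0.001]
```

View pics/a7.png

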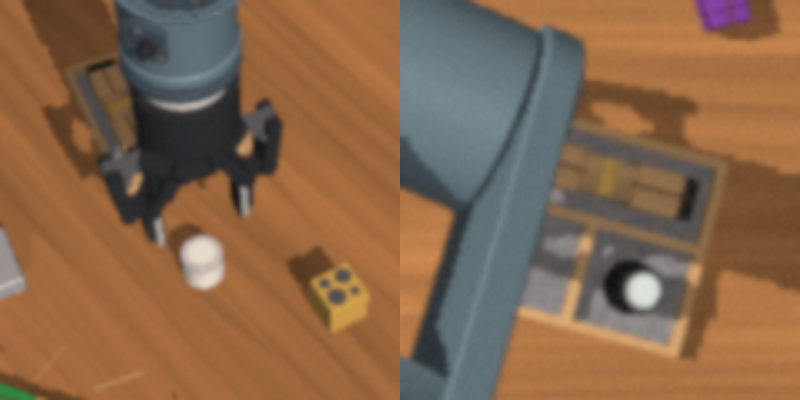

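The loupe is upright in its bay (top crop (635,288)). The fingers straddle the small pot (scene crop (202,262)). Going down.

>>> play_rows --xyz '[[1, 0, 12], [1, 0, 28], [1, 0, 42], [1, 0, 49], [1, 0, 51.5], [1, 0, 51.5], [1, 0, 51.5], [1, 0, 51.5], [1, 0, 51.5], [1, 0, 51.5]]' --rot '[[0, 0, 0], [0, 0, 0], [0, 0, 0], [0, 0, 0], [0, 0, 0], [0, 0, 0], [0, 0, 0], [0, 0, 0], [0, 0, 0], [0, 0, 0]]' --grip '[0.75, 0.75, 0.75, 0.75, 0.75, 0.4, 0, 0, 0, 0]'

```text
time_s: 33.25
eef_pos: [0.5579, -0.1068, 0.0324]
eef_rot: [0.001, 0.794, 0.608, 0.0]
wrist_force: [-0.5, 0.4, 5.0]
opening: 0.394
grasp_force: 59.9
```

```bash
python3 g.py 464,-237,110,-15.2 464,-237,41.5,-15.2
```

```text
t 33.25 p [ 557.9 -106.8   32.4] yaw -15.2 q [-0.4   0.45  1.75  0.    0.93 -0.13] F [-0.5  0.4  5. ] open 0.394 grip 59.9
464,-237,110,-15.2 [-150.3  -56.4  -77.7] [0.001 0.    0.   ]
464,-237,41.5,-15.2 [-150.3  -56.5   -9.2] [0.001 0.    0.   ]
```

>>> play_rows --xyz '[[0, 0, -15], [0, 0, -45], [-15, -6, -70], [-50, -19, -78], [-90, -34, -78], [-125, -47, -78], [-145, -54, -75], [-150, -56, -62], [-150, -56, -47], [-150, -56, -35]]' --rot '[[0, 0, 0], [0, 0, 0], [0, 0, 0], [0, 0, 0], [0, 0, 0], [0, 0, 0], [0, 0, 0], [0, 0, 0], [0, 0, 0], [0, 0, 0]]' --grip '[0, 0, 0, 0, 0, 0, 0, 0, 0, 0]'

```text
time_s: 34.5
eef_pos: [0.4637, -0.2354, 0.065]
eef_rot: [-0.001, 0.794, 0.608, -0.0]
wrist_force: [0.7, -0.2, 0.4]
opening: 0.399
grasp_force: 59.7
```

```bash
python3 g.py 464,-237,39,-15.2
```

```text
t 34.5 p [ 463.7 -235.4   65. ] yaw -15.1 q [-0.7   0.31  1.87  0.    0.96 -0.43] F [ 0.7 -0.2  0.4] open 0.399 grip 59.7
464,-237,39,-15.2 [-1.5  0.7 26. ] [-0.002 -0.001  0.001]
```

>>> play_rows --xyz '[[-1.5, 0.5, 4], [-1.5, 0.5, 9], [-1.5, 0.5, 14], [-1.5, 0.5, 19], [-1.5, 0.5, 22], [-1.5, 0.5, 24], [-1.5, 0.5, 24.5], [-1.5, 0.5, 25], [-1.5, 0.5, 25], [-1.5, 0.5, 25]]' --rot '[[0, 0, 0], [0, 0, 0], [0, 0, 0], [0, 0, 0], [0, 0, 0], [0, 0, 0], [0, 0, 0], [0, 0, 0], [0, 0, 0], [0, 0, 0]]' --grip '[0, 0, 0, 0, 0, 0, 0, 0, 0, 0]'

```text
time_s: 35.75
eef_pos: [0.464, -0.2382, 0.0417]
eef_rot: [0.0, 0.794, 0.607, 0.0]
wrist_force: [0.6, -0.1, 0.6]
opening: 0.394
grasp_force: 59.7
```

>>> play_rows --xyz '[[0, 0, 0.5], [0, 0, 1], [0, 0, 1.5], [0, 0, 2], [0, 0, 2.3], [0, 0, 2.3], [0, 0, 2.3], [0, 0, 2.3], [0, 0, 2.3], [0, 0, 2.3]]' --rot '[[0, 0, 0], [0, 0, 0], [0, 0, 0], [0, 0, 0], [0, 0, 0], [0, 0, 0], [0, 0, 0], [0, 0, 0], [0, 0, 0], [0, 0, 0]]' --grip '[0, 0, 0, 0, 0, 0, 0, 0, 0, 0]'

```text
time_s: 37.0
eef_pos: [0.464, -0.2382, 0.0393]
eef_rot: [-0.0, 0.794, 0.607, -0.0]
wrist_force: [0.3, 1.0, -0.3]
opening: 0.398
grasp_force: 59.7
```

Not down yet: no contact at 39.3, floor expected at about 37.4.

>>> play_rows --xyz '[[0, 0, 0.5], [0, 0, 1], [0, 0, 1.5], [0, 0, 1.8], [0, 0, 2.1], [0, 0, 2.4], [0, 0, 2.4], [0, 0, 2.4], [0, 0, 2.4], [0, 0, 2.4]]' --rot '[[0, 0, 0], [0, 0, 0], [0, 0, 0], [0, 0, 0], [0, 0, 0], [0, 0, 0], [0, 0, 0], [0, 0, 0], [0, 0, 0], [0, 0, 0]]' --grip '[0, 0, 0, 0, 0, 0, 0, 0, 0, 0]'

```text
time_s: 38.25
eef_pos: [0.464, -0.2382, 0.0374]
eef_rot: [-0.0, 0.794, 0.608, -0.0]
wrist_force: [-2.6, 1.8, 6.9]
opening: 0.393
grasp_force: 60.3
```

Contact at 37.4 mm. Releasing, then backing off high toward the start.

>>> play_rows --xyz '[[0, 0, -0.3], [0, 0, -0.3], [0, 0, -0.3], [0, 0, -0.3], [0, 0, -10], [0, 0, -30], [0, 0, -60], [0, 0, -100], [0, 0, -140], [0, 0, -160]]' --rot '[[0, 0, 0], [0, 0, 0], [0, 0, 0], [0, 0, 0], [0, 0, 0], [0, 0, 0], [0, 0, 0], [0, 0, 0], [0, 0, 0], [0, 0, 0]]' --grip '[0.46, 0.55, 0.64, 0.64, 0.64, 0.64, 0.7, 0.7, 0.7, 0.7]'

```text
time_s: 39.5
eef_pos: [0.4649, -0.2389, 0.2003]
eef_rot: [0.002, 0.794, 0.608, 0.0]
wrist_force: [-0.4, -0.1, 0.3]
opening: 0.701
grasp_force: 0.0
```

```bash
python3 g.py 440,60,200,-15.2
```

```text
t 39.5 p [ 464.9 -238.9  200.3] yaw -15.2 q [-0.7   0.11  1.79  0.    1.23 -0.44] F [-0.4 -0.1  0.3] open 0.701 grip 0.0
440,60,200,-15.2 [ 281.9 -102.3   -0.6] [0.004 0.002 0.   ]
```

>>> play_rows --xyz '[[30, -11, 0], [70, -25, 0], [115, -42, 0], [160, -58, 0], [205, -74, 0], [245, -89, 0], [272, -99, 0], [282, -102, 0], [282, -102, 0], [282, -102, 0]]' --rot '[[0, 0, 0], [0, 0, 0], [0, 0, 0], [0, 0, 0], [0, 0, 0], [0, 0, 0], [0, 0, 0], [0, 0, 0], [0, 0, 0], [0, 0, 0]]' --grip '[0.7, 0.7, 0.7, 0.7, 0.7, 0.7, 0.7, 0.7, 0.7, 0.7]'

```text
time_s: 40.75
eef_pos: [0.4397, 0.0598, 0.197]
eef_rot: [0.0, 0.795, 0.607, -0.0]
wrist_force: [-0.8, 0.1, -0.6]
opening: 0.699
grasp_force: 0.0
```

```bash
python3 - <<'E'
from bench import vision
import cv2
a=vision.camera('scene')['color'][:,:,::-1];b=vision.camera('top')['color'][:,:,::-1]
top=cv2.hconcat([cv2.resize(b[200:320,60:180],(300,300)),cv2.resize(b[200:320,340:460],(300,300))])
cv2.imwrite('pics/fin.png',cv2.vconcat([top,cv2.resize(a[60:260,180:580],(600,300))]))
E
```

```text
(no output)
```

View pics/fin.png

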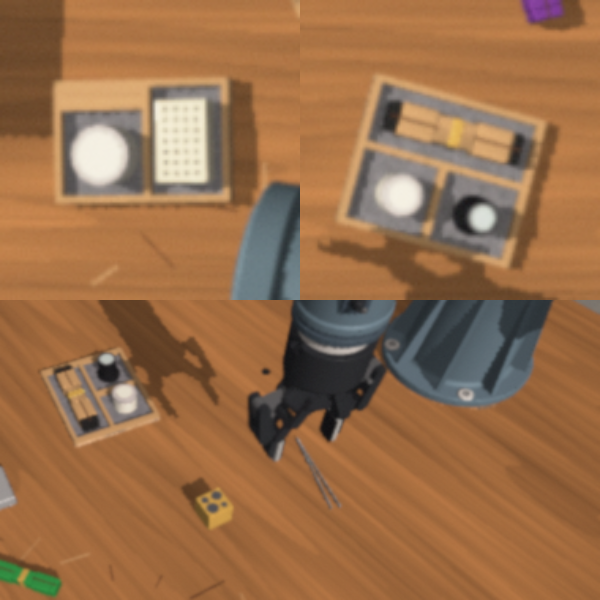

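The final view shows all five items flat and upright in the right bays: large pot (100,155), block (180,140), clamp (455,132), small pot (400,195), loupe (477,215). The brass block at (215,507) has not moved, and the gripper is clear.

```bash
python3 -c "
from bench import ctrl;print(ctrl.hand_in())"
```

```text
the job is handed in; nothing more can be done
None
```

Both kits are made up and the job is handed in after about 41 s of robot time: all five items are upright in their assigned bays, and the brass and steel blocks were left untouched.

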